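# Close and latch the round-cavity chocolate mould

### The job

Two open folding chocolate moulds lie on the table: close the one with round cavities by pushing its raised leaf up and over the spine with the fingertips until it lies flat on its base, easing it down without slamming. Then push that mould's catch round by its peg, as far as it goes, so that it lies across the closed leaf. Only touch and push: do not take the leaf or the peg between the fingers, and leave the mould with square cavities and everything else where it is.

Things in the scene. Friction and masses are not known exactly. Their poses are not given: they have to be found in the camera images.
- round_spine (a point): Folding mould with ROUND cavities, white plastic, fixed: mid of its hinge pin (the spine), 26 mm above the table. x along the pin, away from the robot (10 mm thick, 110 long), z up, y roughly to the robot's left (turned up to 0.4 rad). The base is a block on the -y side, out to y = -122 mm, its top 22 mm above the table, six round cavities 22 mm across. The leaf starts raised on the +y side.
- round_leaf (a joint): Angle of the round mould's leaf about the pin. 0: level, out to +y; 1.57: upright; 3.14: flat on the base (a stop), its plate's top then 28 mm above the table. Starts at 0.25 to 0.55. It weighs about 80 g and stays where it is left (hinge friction about 0.09 N m).
- round_edge (a point): Middle of the free edge of the round mould's leaf, a plate 100 mm along the pin, 4 mm thick, reaching 100 mm from the pin's axis. Axes turn with it: x along the pin, y from pin to free edge, z out of the inner face. The outer face (underneath when open) has six round bosses 9 mm high, 16 to 67 mm from the pin's axis; the strip from 67 to 100 mm is smooth.
- round_pivot (a point): Pivot of the round mould's catch, a dark steel bar that swings level about a vertical axis: 112 mm from the pin on the -y side, in the middle of the base's outer side, 34 mm above the table. Axes as for round_spine. The bar is 10 mm wide and 6 mm thick, its top 37 mm above the table.
- round_catch (a joint): Angle of the round mould's catch, rad, counter-clockwise seen from above. 0: the bar points along the spine's +x, clear of the leaf; 1.57: it points to +y, across the closed leaf (a stop). It starts between -0.2 and 0.1, turns with light friction (0.03 N m) and stays where it is left.
- round_peg (a point): Upright dark steel peg on the catch's end by which it is pushed, 38 mm from the pivot's axis: 10 mm thick, standing 23 mm above the bar, its top 60 mm above the table. This point is on its axis, 48 mm above the table.
- square_spine (a point): The other folding mould, the same in every size but with SQUARE cavities (21 mm) and square bosses: middle of its hinge pin, axes as for round_spine. It stays as it is, open.
- square_edge (a point): Middle of the free edge of the square mould's raised leaf.
- square_peg (a point): The peg on the square mould's catch.
- jar: Loose glass jar with an aluminium cap, 52 mm across, 70 mm high; origin at the centre of its underside.
- cutter: Loose steel ring cookie cutter, 64 mm across, 30 mm high; origin at the centre of its underside.
- cup: Loose aluminium measuring cup, 66 mm across, 50 mm high; origin at the centre of its underside.
- essence: Loose small amber bottle, 34 mm across, 90 mm high; origin at the centre of its underside.
- spatula: Loose spatula, 240 mm long, lying on the table along its own x; origin near its middle.
- carton: Loose cardboard carton, 50 x 110 mm, 35 mm high, lying; origin at the centre of its underside.
There are look-alikes about, which are no part of the job. Leave any brown, green or pink look-alike of the part that bears round_spine alone.

How it is judged (in metres and radians):
On the way, in this order (a step that is already met when the one before it is completed fails the run):
1. the round mould's leaf lies flat on its base (value of joint round_leaf above 3.06 rad), for 0.2 s.
2. its catch lies across the leaf (value of joint round_catch above 1.35 rad), for 0.2 s.
At the end, for the whole second after the job is handed in: The round mould's leaf is flat on its base (3.06 rad or more, within 8 mm at the edge) and its catch is across it (1.35 rad or more), both at rest; the square mould's leaf and catch have moved less than 15 and 10 mm, and each loose thing less than 30 mm (value of joint round_leaf above 3.06 rad and value of joint round_catch above 1.35 rad and velocity of joint each of round_leaf, round_catch below 0.1 rad/s and distance of square_edge from where it was at the start of the episode below 0.015 m and distance of square_peg from where it was at the start of the episode below 0.01 m and distance of each of jar, cutter, cup, essence, spatula, carton from where it was at the start of the episode below 0.03 m); the robot touches nothing.
It fails at once if the leaf is taken between the fingers (z of the grasp point in the frame of round_edge between -0.004 and 0.004 m and y of the grasp point in the frame of round_edge between -0.1 and 0.01 m and x of the grasp point in the frame of round_edge between -0.055 and 0.055 m and contact force between the fingers and round_leaf above 1 N).
It fails at once if the catch's peg is taken between the fingers (horizontal distance between the grasp point and round_peg below 0.007 m and z of the grasp point in the frame of round_spine below 0.042 m and contact force between the fingers and round_catch above 1 N).
It fails at once if the leaf is slammed (over 6 rad/s) (velocity of joint round_leaf above 6 rad/s).
It fails at once if the square mould's leaf or catch is disturbed (distance of square_edge from where it was at the start of the episode above 0.015 m or distance of square_peg from where it was at the start of the episode above 0.01 m).
It fails at once if a loose thing is lifted or shifted by 30 mm or more (distance of any of jar, cutter, cup, essence, spatula, carton from where it was at the start of the episode above 0.03 m).
It also fails if it takes over 61 s, if anything falls off the work surface, if the arm or the gripper's body presses on something with over 40 N, if the wrist force passes 120 N, or if a joint passes its speed limit or range.

### The arm

A 7-joint arm with a two-finger parallel gripper is mounted at the origin on the work surface. World frame = base frame: x ahead of the robot, y to its left, z up, the work surface at z = 0. Lengths are in mm, angles in rad, forces in N, time in s.
With the tool pointing down it reaches from about 400 to 875 mm from the base axis. Payload 4.4 kg.
Tool frame: the origin (TCP) lies at the very end of the fingers, on their centre line; the grasp point (between the pads) lies 19 mm behind it; y points along the fingers, x is the direction in which the jaws open and shut, and the axes are right-handed (so a half turn about y gives the same grasp; the last joint's range is limited). The gripper opens to 85 mm and grips with 20 to 120 N. Pads are 22 mm wide; open, the fingers measure 114 mm over their backs; the gripper's body (76 mm by 85 mm) begins 54 mm behind the grasp point. The pads swing forward as they close: fully open they stand 13 mm farther back than shut.
Start: joints at [1.163, 0.628, 0.038, 1.517, -0.027, 0.996, -0.02], TCP at [217.897, -612.404, 231.313] pointing down, gripper open.
Joint ranges: [-3.06, 3.06], [-0.37, 2.12], [-1.25, 1.32], [0.18, 2.47], [-1.1, 4.24], [0.23, 1.98], [-2.94, 2.94]. Speed limits (rad/s): [2.57, 2.57, 3.14, 3.14, 3.14, 3.14, 3.14].

### API

Orientations are given as [roll, pitch, yaw] about the fixed x, y, z axes, in that order (R = Rz(yaw) Ry(pitch) Rx(roll)).
In Python, from cell import readout, eyes, finish_job gives the robot as it stands. The module is installed in compiled form; this text tells all that it offers.
- The arm moves only by the tool apply_moves, never from a script. Its argument "commands" is a list that holds one entry, the list of rows, each a list of 6 numbers: the shift along the tool's x, y, z in units of 0.04 m (1.0 is 0.04 m), then the turn, a rotation vector about the tool's x, y, z in units of 5 degrees (1.0 is 5 degrees). A call has 1 to 8 rows; each row shifts and turns the pose as measured when the row begins, along the tool's axes as they then stand; what a row does not reach is not made up. A row lasts 1/12 s, in which the tool goes at most 41.7 mm and 7.16 degrees, less where a joint would pass 70% of its speed; a pose out of reach is approached as far as the arm can. A call with a number of a shift or a turn outside -1 to 1 is refused whole. A call with a gripper value outside its range is refused whole. "claw" is the finger opening in mm, from 0 to 85.4, set as the call begins (left out, the last holds). The fingers move at their own pace and stop on an object; the grip force is fixed at half the most. Time passes only in rows, so rows that do not move let the fingers close. It gives the time, the measured TCP pose, the force and the opening at its end, in the units of the state.
- readout.read_state(): the state, without advancing time (a new reading comes with each control period).
- eyes.get_image(name): name is "side" or "top" or "wrist"; returns a dict with "image" (480x640x3 uint8, red, green, blue), "mtx" (3x3 intrinsics, pixels), "k1" (the pictures are not rectified: a ray, as slopes to the right and down, at radius r is drawn at 1 + k1 r^2 times it, then the intrinsics apply), "rvec" (rotation vector, rad) and "tvec" (3), from world to camera coordinates, as OpenCV has them. Camera axes: x right, y down, z forward; pixel columns grow to the right and rows downward; lengths in mm; the calibration is good to about 2 mm. A picture is of the moment at which its call begins. There is no depth.
- finish_job(): hands the job in, once; it reports no verdict.
The state is a dict: "clock": time; "qpos": joint angles; "qd": joint speeds; "tau": joint torques, N m; "eef_pos": TCP position; "tool_rot": TCP orientation; "force": force on the tool from outside, world axes, zero at the start; "torque": the same for the moment, N m; "width": finger opening in mm.
Only numpy, scipy, OpenCV 4.12 (cv2) and the standard library are available. Lean on these libraries where they do the work, as an engineer would, in place of code of your own. Each camera call takes 0.05 s, during which the arm holds its last target. There are 200 camera calls.

## Working session

There is one attempt and no reset: what is moved stays moved. The work goes in short steps, Python scripts to look and compute and a tool call to move; the robot and the scene stay as the last step left them, time stands still between calls to the robot, and variables do not carry over. Pictures are saved under pics/ and viewed, about 8 in all and at most 12, crops included, and the job is handed in when it is done.

Besides the shell and the picture viewer there is one more tool, called in YAML: its name, and indented under it one key for each argument. apply_moves: Moves the arm, as the interface text tells. Shifts and turns lie within -1 to 1; 1 stands for 0.04 m of shift or 5 degrees of turn. Its arguments: {"type":"object","properties":{"commands":{"type":"array"},"claw":{"type":"number"}},"required":["commands"]}

```bash
mkdir -p pics
cat > h.py <<'E'
import numpy as np, cv2
from cell import readout, eyes, finish_job
from scipy.spatial.transform import Rotation as Ro
def grab(n,f):
    d=eyes.get_image(n); cv2.imwrite('pics/'+f+'.png',d['image'][:,:,::-1]); np.save('pics/'+f+'.npy',{k:v for k,v in d.items()},allow_pickle=True); return d
def load(f): return np.load('pics/'+f+'.npy',allow_pickle=True).item()
def ray(d,uv):
    K=np.array(d['mtx']); p=np.array([(uv[0]-K[0,2])/K[0,0],(uv[1]-K[1,2])/K[1,1]])
    q=p.copy()
    for _ in range(30): q=p/(1+d['k1']*(q@q))
    R=cv2.Rodrigues(np.array(d['rvec'],float))[0]; t=np.array(d['tvec'],float).ravel()
    v=R.T@np.array([q[0],q[1],1]); return -R.T@t, v/np.linalg.norm(v)
def onz(d,uv,z):
    o,v=ray(d,uv); return o+v*(z-o[2])/v[2]
def tri(rs):
    A=0;b=0
    for o,v in rs:
        P=np.eye(3)-np.outer(v,v);A=A+P;b=b+P@o
    x=np.linalg.solve(A,b); return x,[np.linalg.norm(np.cross(x-o,v)) for o,v in rs]
def proj(d,X):
    K=np.array(d['mtx']);R=cv2.Rodrigues(np.array(d['rvec'],float))[0]; c=R@np.array(X,float)+np.array(d['tvec'],float).ravel()
    q=c[:2]/c[2]; q=q*(1+d['k1']*(q@q)); return K[:2,:2]@q+K[:2,2]
E
python3 - <<'E'
from h import *
print(readout.read_state())
for n in('top','side'):
    d=grab(n,n+'0'); print(n,ray(d,(320,240)),d['k1'],d['mtx'])
E
```

```text
{'clock': 0.0, 'qpos': array([ 1.1632041 ,  0.62935321,  0.03842574,  1.51838754, -0.02700104,
        0.9962794 , -0.01999571]), 'qd': array([-1.64582989e-03,  2.28747858e-03, -1.33662357e-03,  2.83099280e-04,
        6.15163096e-04, -6.72788780e-05, -1.48970803e-04]), 'tau': array([ 4.06002664e-05, -5.63410842e+01,  1.22714169e+00, -1.93452930e+01,
        1.12854608e-02,  1.04836375e-02,  2.19813023e-05]), 'eef_pos': array([ 217.68922888, -611.79407359,  230.37794471]), 'tool_rot': array([-1.57081184,  0.00190995, -1.22898772]), 'force': array([ 1.03463725, -0.0448515 ,  0.14576683]), 'torque': array([-0.00689209, -0.0600363 ,  0.04413844]), 'width': 85.0986180159572}
top (array([ 378.262373  ,  -31.47576481, 1193.4788737 ]), array([ 0.130617  , -0.02061359, -0.99121858])) -0.00732013871124722 [[500.10267873   0.         319.73710808]
 [  0.         500.10267873 243.68584262]
 [  0.           0.           1.        ]]
side (array([  48.37268302, 1200.43314584,  872.42465969]), array([ 0.30395373, -0.78813636, -0.53521323])) -0.1611794134241174 [[540.06048072   0.         319.62555987]
 [  0.         540.06048072 234.647775  ]
 [  0.           0.           1.        ]]
```

View pics/top0.png

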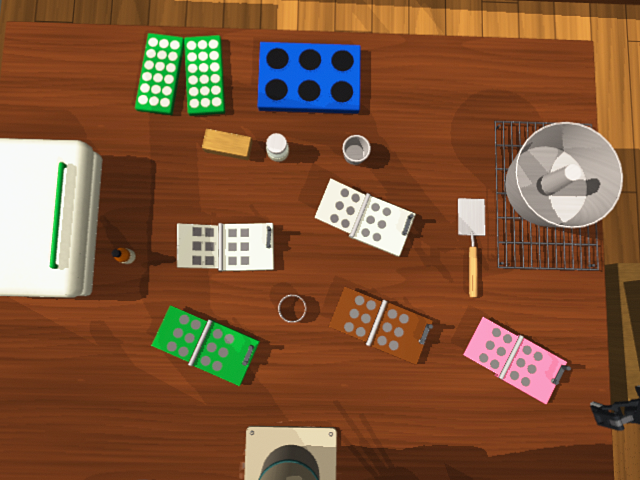

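View pics/side0.png

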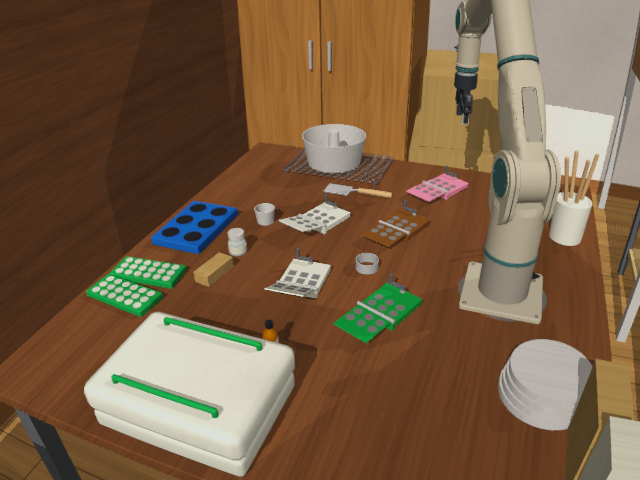

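Top view: the round white mould has its pin at about (362,215), with the leaf on the left and the catch near (408,224). The square white mould is at (225,246). Next I'll zoom on the round one.

Run:
```python
from h import *
a=load('top0')['image'][165:270,300:435]; b=load('side0')['image'][185:250,265:365]
A=cv2.resize(a,None,fx=5,fy=5,interpolation=cv2.INTER_CUBIC)
cv2.imwrite('pics/c1.png',A[:,:,::-1])
cv2.imwrite('pics/c2.png',cv2.resize(b,None,fx=8,fy=8,interpolation=cv2.INTER_CUBIC)[:,:,::-1])
```

```text
(no output)
```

View pics/c1.png

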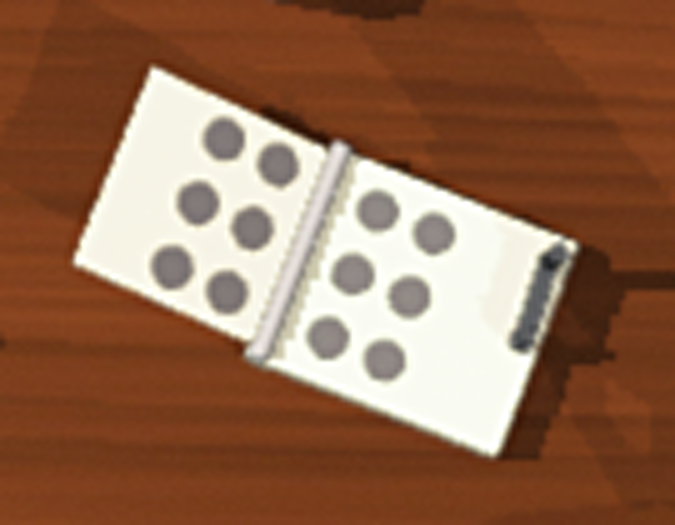

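View pics/c2.png

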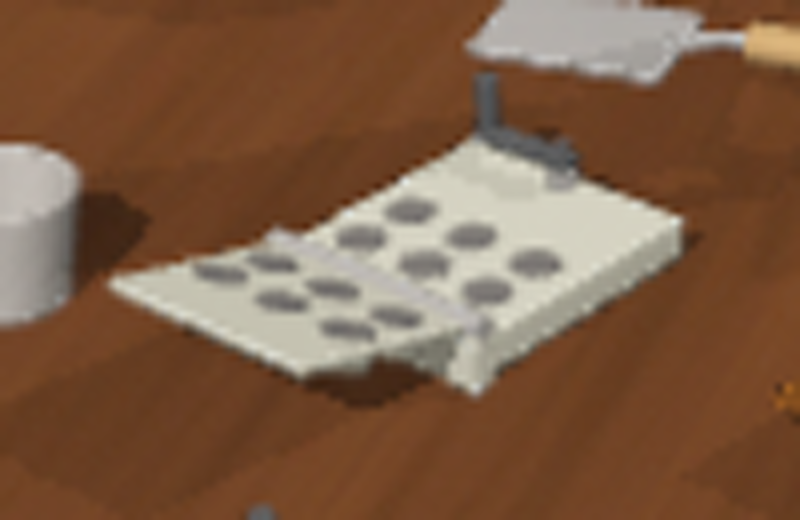

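Crop 1 gives the pin ends at (340,145) and (260,358), the leaf corners at (152,67) and (75,263), and the catch pivot and peg along (522,345)→(553,258). Crop 2 gives the leaf corners at (110,284) and (303,377), and the peg top at (486,78).

Run:
```python
from h import *
t=load('top0');s=load('side0')
T=lambda x,y:(x/5-.4+300,y/5-.4+165); S=lambda x,y:(x/8-.44+265,y/8-.44+185)
p1=onz(t,T(342,145),31);p2=onz(t,T(258,358),31);m=(p1+p2)/2
print('pin',p1,p2,np.linalg.norm(p1-p2),m)
for a,b in(((342,145),(282,235)),((258,358),(482,325))): print('pintri',tri([ray(t,T(*a)),ray(s,S(*b))]))
c=[tri([ray(t,T(*a)),ray(s,S(*b))]) for a,b in(((152,67),(110,284)),((75,263),(303,377)))]
print('corner',c)
d=p1-p2; yaw=np.arctan2(d[1],d[0]);print('yaw',yaw)
print('basecorners',onz(t,T(578,242),22),onz(t,T(498,458),22))
print('peg',onz(t,T(557,252),60),tri([ray(t,T(557,252)),ray(s,S(486,78))]),'pivot',onz(t,T(522,345),37))
m[2]=26
ex=np.array([np.cos(yaw),np.sin(yaw),0]);ey=np.array([-ex[1],ex[0],0])
piv=m-112*ey;piv[2]=34;print('piv from geom',piv)
e=(c[0][0]+c[1][0])/2-m;print('edge local',e@ex,e@ey,e[2],np.arctan2(e[2],e@ey))
for k in(.25,.4,.55):print(k,[proj(t,m+sx*50*ex+100*(np.cos(k)*ey+np.array([0,0,np.sin(k)])))for sx in(1,-1)],[proj(s,m+sx*50*ex+100*(np.cos(k)*ey+np.array([0,0,np.sin(k)])))for sx in(1,-1)])
print([T(152,67),T(75,263)],[S(110,284),S(303,377)])
```

```text
pin [ 645.59306778 -167.32167338   31.        ] [ 542.31055913 -128.79105141   31.        ] 110.23559055191278 [ 593.95181346 -148.0563624    31.        ]
pintri (array([ 644.77662555, -168.23099987,   27.24558767]), [np.float64(1.7147489962847975), np.float64(1.7147489962848583)])
pintri (array([ 543.55573375, -128.95998386,   26.77450213]), [np.float64(0.6704855129867833), np.float64(0.670485512986711)])
corner [(array([675.38479913, -75.6414321 ,  50.08548694]), [np.float64(0.6808565570501), np.float64(0.6808565570500387)]), (array([582.29693503, -41.65258347,  46.63684477]), [np.float64(0.2537141953607451), np.float64(0.2537141953607709)])]
yaw -0.35706918349409345
basecorners [ 603.47493966 -281.96114478   22.        ] [ 498.77488877 -243.82918244   22.        ]
peg [ 591.21295674 -264.07356688   60.        ] (array([ 591.46592354, -264.45704887,   58.23423028]), [np.float64(0.08093479070820171), np.float64(0.08093479070823063)]) pivot [ 550.78799969 -252.27582281   37.        ]
piv from geom [ 554.80447783 -252.99199082   34.        ]
edge local 1.4372031637378626 95.96464558590601 22.36116585055872 0.22892965906453513
0.25 [array([329.70785055, 178.50021737]), array([313.84000656, 217.53782187])] [array([278.17360814, 220.00670726]), array([302.48233667, 230.86487475])]
0.4 [array([331.89307464, 177.71205803]), array([315.85200141, 217.22535479])] [array([279.01251525, 215.33061215]), array([303.41884565, 226.04670054])]
0.55 [array([334.95336875, 177.33374775]), array([318.75602799, 217.31028447])] [array([280.35348652, 210.62210252]), array([304.84895339, 221.18200033])]
[(330.0, 178.0), (314.6, 217.2)] [(278.31, 220.06), (302.435, 231.685)]
```

```bash
cat >> h.py <<'E'
M=np.array([594.,-148.,0]);YAW=-.357
EX=np.array([np.cos(YAW),np.sin(YAW),0]);EY=np.array([-EX[1],EX[0],0]);EZ=np.array([0,0,1.])
W=lambda l:M+l[0]*EX+l[1]*EY+l[2]*EZ
def loc(p): q=np.array(p)-M; return np.array([q@EX,q@EY,q[2]])
def ori(down):  # tool rotation, pointing 'down' deg below level, toward -ey
    a=np.radians(down); y=-np.cos(a)*EY-np.sin(a)*EZ; return Ro.from_matrix(np.c_[EX,y,np.cross(EX,y)])
def plan(wps,state=None):
    """wps: list of (local xyz, down deg, nrows)"""
    s=readout.read_state(); p=np.array(s['eef_pos']);R=Ro.from_euler('xyz',s['tool_rot'])
    print('t %.2f'%s['clock'],'loc',loc(p).round(1),'tilt err',np.degrees((R.inv()*ori(wps[0][1])).as_rotvec()).round(1),'F',np.round(s['force'],1),'q',np.round(s['qpos'],2))
    for l,dn,n in wps:
        T=W(l);O=ori(dn)
        for k in range(n,0,-1):
            rv=(R.inv()*O).as_rotvec()/k; sh=R.inv().apply((T-p)/k)
            row=np.r_[sh/40,np.degrees(rv)/5].round(2); print('[%s],'%','.join('%g'%(v+0) for v in row), '' if abs(row).max()<=1 else 'BIG')
            p=p+R.apply(row[:3]*40);R=R*Ro.from_rotvec(np.radians(row[3:]*5))
        print('--')
E
python3 -c "
from h import *
plan([((-15,115,230),90,19)])"
```

```text
t 0.10 loc [-190.4 -566.1  230.5] tilt err [ -0.  -50.   -0.1] F [-0.3 -0.   0.3] q [ 1.16  0.63  0.04  1.52 -0.03  1.   -0.02]
[-0.54,0,0.75,0,-0.53,0], 
[-0.5,0,0.78,0,-0.53,0], 
[-0.47,0,0.8,0,-0.53,0], 
[-0.43,0,0.82,0,-0.53,0], 
[-0.39,0,0.84,0,-0.52,0], 
[-0.35,0,0.86,0,-0.53,0], 
[-0.31,0,0.87,0,-0.52,0], 
[-0.27,0,0.88,0,-0.53,0], 
[-0.23,0,0.9,0,-0.52,0], 
[-0.19,0,0.91,0,-0.53,0], 
[-0.15,0,0.91,0,-0.52,0], 
[-0.11,0,0.92,0,-0.53,0], 
[-0.06,0,0.92,0,-0.52,0], 
[-0.02,0,0.92,0,-0.53,0], 
[0.02,0.01,0.93,0,-0.52,0], 
[0.06,0,0.92,0,-0.53,0], 
[0.11,0.01,0.92,0,-0.52,0], 
[0.15,0,0.91,-0.01,-0.53,-0.01], 
[0.19,0.01,0.91,0,-0.52,0], 
--
```

apply_moves:
  commands:
    - [[-0.54, 0, 0.75, 0, -0.53, 0], [-0.5, 0, 0.78, 0, -0.53, 0], [-0.47, 0, 0.8, 0, -0.53, 0], [-0.43, 0, 0.82, 0, -0.53, 0], [-0.39, 0, 0.84, 0, -0.53, 0], [-0.35, 0, 0.86, 0, -0.53, 0], [-0.31, 0, 0.87, 0, -0.53, 0], [-0.27, 0, 0.88, 0, -0.53, 0]]
  claw: 0

```text
clock: 0.77
eef_pos: [382.3, -367.0, 225.0]
tool_rot: [-1.579, 0.006, -0.862]
force: [-0.1, -0.1, -0.6]
width: -0.1
```

apply_moves:
  commands:
    - [[-0.23, 0, 0.9, 0, -0.53, 0], [-0.19, 0, 0.91, 0, -0.53, 0], [-0.15, 0, 0.91, 0, -0.53, 0], [-0.11, 0, 0.92, 0, -0.53, 0], [-0.06, 0, 0.92, 0, -0.53, 0], [-0.02, 0, 0.92, 0, -0.53, 0], [0.02, 0, 0.93, 0, -0.53, 0], [0.06, 0, 0.92, 0, -0.53, 0]]

```text
clock: 1.43
eef_pos: [553.6, -108.7, 221.4]
tool_rot: [-1.577, 0.012, -0.474]
force: [-0.1, -0.6, -0.3]
width: 0.3
```

```bash
python3 -c "
from h import *
plan([((-15,115,230),90,6),((-15,130,200),40,8)])"
```

```text
t 1.43 loc [-51.6  22.7 221.4] tilt err [ 0.3 -6.7 -0.7] F [-0.1 -0.6 -0.3] q [ 0.27  0.53 -0.19  1.76  0.13  0.88 -0.45]
[0.11,-0.04,0.4,0.01,-0.22,-0.02], 
[0.11,-0.04,0.4,0.01,-0.22,-0.03], 
[0.12,-0.04,0.39,0.01,-0.23,-0.02], 
[0.13,-0.04,0.39,0.01,-0.22,-0.03], 
[0.14,-0.03,0.39,0.01,-0.23,-0.02], 
[0.14,-0.04,0.39,0.01,-0.22,-0.03], 
--
[0,0.09,0.05,-1.25,0,0], BIG
[0,0.09,0.06,-1.25,0,0], BIG
[0,0.08,0.07,-1.25,0,0], BIG
[0,0.07,0.07,-1.25,0,0], BIG
[0,0.07,0.08,-1.25,0,0], BIG
[0,0.06,0.09,-1.25,0,0], BIG
[0,0.05,0.09,-1.25,0,0], BIG
[0,0.03,0.1,-1.25,0,0], BIG
--
```

apply_moves:
  commands:
    - [[0.11, -0.04, 0.4, 0, -0.23, -0.02], [0.11, -0.04, 0.4, 0, -0.23, -0.02], [0.12, -0.04, 0.4, 0, -0.23, -0.02], [0.13, -0.04, 0.4, 0, -0.23, -0.02], [0.14, -0.04, 0.4, 0, -0.23, -0.02], [0.14, -0.04, 0.4, 0, -0.23, -0.02]]

```text
clock: 1.93
eef_pos: [623.1, -19.3, 227.8]
tool_rot: [-1.573, 0.008, -0.334]
force: [0.6, -0.7, -0.3]
width: -0.5
```

apply_moves:
  commands:
    - [[0, 0, 0, -1, 0, 0], [0, 0, 0, -1, 0, 0], [0, 0, 0, -1, 0, 0], [0, 0, 0, -1, 0, 0], [0, 0, 0, -1, 0, 0], [0, 0, 0, -1, 0, 0]]

```text
clock: 2.43
eef_pos: [624.9, -22.2, 229.1]
tool_rot: [-2.118, 0.002, -0.34]
force: [0.0, 0.4, -0.3]
width: 0.1
```

```bash
python3 -c "
from h import *
plan([((-15,132,180),40,6)])"
```

```text
t 2.43 loc [-15.  128.6 229.1] tilt err [-18.6   0.8   0.5] F [ 0.   0.4 -0.3] q [-0.25  0.76 -0.01  1.4   0.46  1.34 -0.79]
[0,0.17,0.12,-0.62,0.03,0.02], 
[0,0.16,0.13,-0.62,0.03,0.02], 
[0,0.15,0.13,-0.62,0.03,0.02], 
[0,0.15,0.14,-0.62,0.03,0.01], 
[0,0.14,0.15,-0.62,0.02,0.02], 
[0,0.13,0.17,-0.63,0.03,0.01], 
--
```

apply_moves:
  commands:
    - [[0, 0.17, 0.12, -0.65, 0.03, 0.02], [0, 0.16, 0.13, -0.65, 0.03, 0.02], [0, 0.15, 0.13, -0.65, 0.03, 0.02], [0, 0.15, 0.14, -0.65, 0.03, 0.02], [0, 0.14, 0.15, -0.65, 0.03, 0.02], [0, 0.13, 0.17, -0.65, 0.03, 0.02]]

```text
clock: 2.93
eef_pos: [626.9, -13.7, 176.8]
tool_rot: [-2.474, -0.002, -0.351]
force: [-0.2, -0.4, 0.0]
width: 0.3
```

```bash
python3 -c "
from h import *
plan([((-15,132,60),40,8),((-15,130,19),40,4),((-15,70,19),40,6)])"
```

```text
t 2.93 loc [-16.1 137.3 176.8] tilt err [1.7 0.1 0.3] F [-0.2 -0.4  0. ] q [-0.41  1.    0.09  1.28  0.58  1.53 -0.92]
[0,0.24,0.28,0.04,0,0.01], 
[0,0.24,0.28,0.04,0,0.01], 
[0,0.24,0.27,0.04,0,0.01], 
[0.01,0.24,0.27,0.05,0.01,0.01], 
[0,0.24,0.27,0.04,0,0.01], 
[0.01,0.25,0.27,0.05,0.01,0], 
[0,0.25,0.27,0.04,0,0.01], 
[0.01,0.24,0.28,0.05,0.01,0], 
--
[0,0.17,0.19,0,0,0], 
[0,0.18,0.19,0,0,0], 
[0,0.17,0.18,0,0,0], 
[0,0.18,0.19,0,0,0], 
--
[0,0.19,-0.16,0,0,0], 
[0,0.19,-0.16,0,0,0], 
[0,0.19,-0.16,0,0,0], 
[0,0.19,-0.16,0,0,0], 
[0,0.19,-0.16,0,0,0], 
[0,0.2,-0.17,0,0,0], 
--
```

apply_moves:
  commands:
    - [[0, 0.24, 0.28, 0.05, 0, 0], [0, 0.24, 0.28, 0.05, 0, 0], [0, 0.24, 0.28, 0.05, 0, 0], [0, 0.24, 0.28, 0.05, 0, 0], [0, 0.24, 0.28, 0.05, 0, 0], [0, 0.24, 0.28, 0.05, 0, 0], [0, 0.24, 0.28, 0.05, 0, 0], [0, 0.24, 0.28, 0.05, 0, 0]]

```text
clock: 3.6
eef_pos: [624.7, -16.5, 45.9]
tool_rot: [-2.432, 0.001, -0.352]
force: [0.9, 0.2, -0.5]
width: -0.2
```

```bash
python3 -c "
from h import *
plan([((-15,130,19),40,5),((-15,70,19),40,8)])
grab('side','s1');a=load('s1')['image'][100:310,180:460];cv2.imwrite('pics/s1c.png',cv2.resize(a,None,fx=2.8,fy=2.8,interpolation=cv2.INTER_CUBIC)[:,:,::-1])"
```

```text
t 3.60 loc [-17.2 134.   45.9] tilt err [-0.6  0.2  0.2] F [ 0.9  0.2 -0.5] q [-0.39  1.15  0.07  1.31  0.57  1.35 -1.01]
[0.01,0.1,0.09,-0.03,0.01,0.01], 
[0.01,0.1,0.09,-0.02,0.01,0.01], 
[0.01,0.1,0.09,-0.03,0.01,0.01], 
[0.01,0.11,0.09,-0.02,0.01,0], 
[0.01,0.1,0.09,-0.03,0.01,0.01], 
--
[0,0.14,-0.12,0,0,0], 
[0,0.14,-0.12,0,0,0], 
[0,0.15,-0.12,0,0,0], 
[0,0.14,-0.12,0,0,0], 
[0,0.15,-0.12,0,0,0], 
[0,0.14,-0.12,0,0,0], 
[0,0.15,-0.12,0,0,0], 
[0.01,0.14,-0.13,0,0,0], 
--
```

View pics/s1c.png

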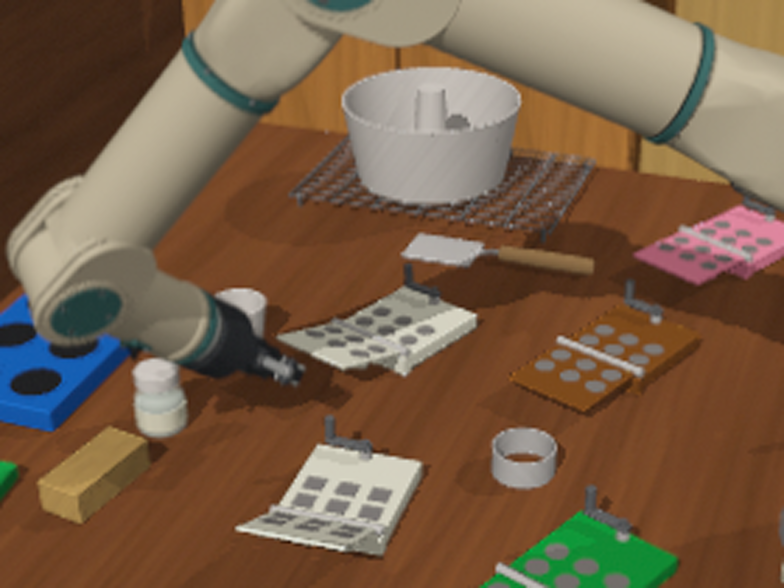

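The crop shows the tool on the +y side of the leaf with the tip at about (295,375). The jar at (157,400) is close to the wrist, so I'll check that clearance.

```bash
python3 -c "
from h import *
t=load('top0');s=load('side0')
print('jar',loc(onz(t,(277,143),68)), loc(onz(s,(236,232),70)))
d=load('top0')
g=grab('top','t1')['image'][60:310,230:450];cv2.imwrite('pics/t1c.png',cv2.resize(g,None,fx=2.4,fy=2.4,interpolation=cv2.INTER_CUBIC)[:,:,::-1])"
```

```text
jar [ 78.07014603 240.4610329   68.        ] [ 72.23787924 245.14292048  70.        ]
```

View pics/t1c.png

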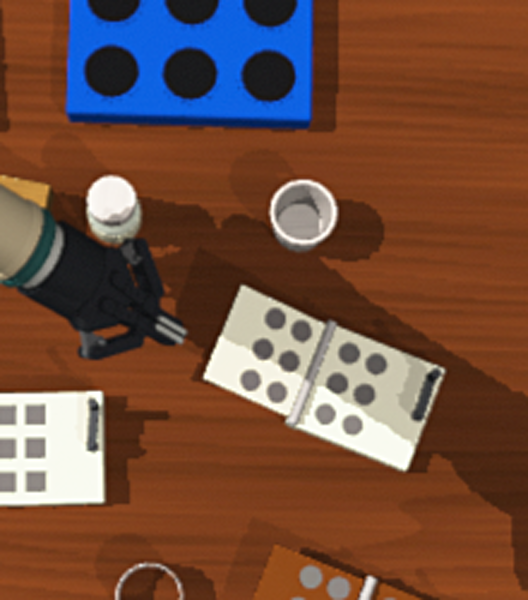

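```bash
python3 -c "
from h import *
plan([((-20,116,26),40,4),((-20,68,19),40,4)])"
```

```text
t 3.70 loc [-18.7 133.2  44.4] tilt err [-0.5  0.4  0. ] F [-0.4  0.3  0.1] q [-0.39  1.15  0.07  1.31  0.57  1.35 -1.01]
[-0.01,0.16,0.02,-0.02,0.02,0], 
[-0.01,0.15,0.02,-0.03,0.02,0], 
[-0.01,0.16,0.02,-0.02,0.02,0], 
[0,0.15,0.01,-0.03,0.02,0.01], 
--
[0,0.26,-0.16,0,0,0], 
[0,0.26,-0.16,0,0,0], 
[0,0.26,-0.16,0,0,0], 
[0,0.26,-0.15,0,0,0], 
--
```

apply_moves:
  commands:
    - [[-0.01, 0.16, 0.02, -0.02, 0.02, 0], [-0.01, 0.16, 0.02, -0.02, 0.02, 0], [-0.01, 0.16, 0.02, -0.02, 0.02, 0], [0, 0.16, 0.02, -0.02, 0.02, 0]]

```text
clock: 4.03
eef_pos: [617.3, -32.9, 25.7]
tool_rot: [-2.44, -0.004, -0.356]
force: [0.3, 0.5, 0.1]
width: 0.1
```

apply_moves:
  commands:
    - [[0, 0.13, -0.08, 0, 0, 0], [0, 0.13, -0.08, 0, 0, 0], [0, 0.13, -0.08, 0, 0, 0], [0, 0.13, -0.08, 0, 0, 0]]

```text
clock: 4.37
eef_pos: [608.2, -57.7, 21.7]
tool_rot: [-2.44, -0.005, -0.355]
force: [0.8, -0.6, -0.5]
width: 0.0
```

```bash
python3 -c "
from h import *
plan([((-20,68,19),40,4)])"
```

```text
t 4.37 loc [-18.2  89.6  21.7] tilt err [-0.2 -0.2  0.3] F [ 0.8 -0.6 -0.5] q [-0.36  1.16  0.09  1.39  0.61  1.26 -1.05]
[-0.01,0.11,-0.07,-0.01,-0.01,0.01], 
[-0.01,0.12,-0.08,-0.01,-0.01,0.01], 
[-0.01,0.11,-0.07,-0.01,-0.01,0.02], 
[-0.01,0.12,-0.08,-0.01,0,0.01], 
--
```

```bash
cat >> h.py <<'E'
def P(th,r,up,lx=-20,h=11,dn=40):
    t=np.radians(th);a=np.radians(dn);u=np.array([np.cos(t),np.sin(t)]);no=np.array([np.sin(t),-np.cos(t)])
    nu=np.array([-np.sin(a),np.cos(a)]); p=r*u+2*no-(1 if up else -1)*h*nu
    return (lx,p[0],26+p[1])
E
python3 -c "
from h import *
for a in [(40,82,1),(60,84,1),(80,87,1),(100,90,1),(130,94,1),(130,72,0),(150,75,0),(165,78,0),(180,80,0)]: print(a,np.round(P(*a),1))
plan([((-20,76,20),40,3),((-20,74,45),40,4),(P(40,83,1),40,4),(P(60,84,1),40,4)])"
```

```text
(40, 82, 1) [-20.   71.2  68.8]
(60, 84, 1) [-20.   50.8  89.3]
(80, 87, 1) [-20.   24.1 102.9]
(100, 90, 1) [-20.   -6.6 106.6]
(130, 94, 1) [-20.  -51.8  90.9]
(130, 72, 0) [-20.  -51.8  90.9]
(150, 75, 0) [-20.  -71.   73.7]
(165, 78, 0) [-20.  -81.9  56.5]
(180, 80, 0) [-20.  -87.1  36.4]
t 4.37 loc [-18.2  89.6  21.7] tilt err [-0.2 -0.2  0.3] F [ 0.8 -0.6 -0.5] q [-0.36  1.16  0.09  1.39  0.61  1.26 -1.05]
[-0.01,0.1,-0.06,-0.01,-0.01,0.02], 
[-0.02,0.09,-0.06,-0.01,-0.01,0.02], 
[-0.01,0.1,-0.07,-0.02,-0.01,0.01], 
--
[0,-0.09,-0.13,0,0,0], 
[0,-0.09,-0.13,0,0,0], 
[0,-0.09,-0.12,0,0,0], 
[0,-0.1,-0.13,0,0,0], 
--
[0,-0.09,-0.12,0,0,0], 
[0,-0.09,-0.13,0,0,0], 
[0,-0.08,-0.12,0,0,0], 
[0,-0.09,-0.13,0,0,0], 
--
[0,0.02,-0.18,0,0,0], 
[0,0.02,-0.18,0,0,0], 
[0,0.02,-0.18,0,0,0], 
[0,0.03,-0.18,0,0,0], 
--
```

apply_moves:
  commands:
    - [[-0.01, 0.1, -0.06, 0, 0, 0.01], [-0.01, 0.1, -0.06, 0, 0, 0.01], [-0.01, 0.1, -0.06, 0, 0, 0.01], [0, -0.09, -0.13, 0, 0, 0], [0, -0.09, -0.13, 0, 0, 0], [0, -0.09, -0.13, 0, 0, 0], [0, -0.09, -0.13, 0, 0, 0]]

```text
clock: 4.95
eef_pos: [600.0, -74.8, 45.4]
tool_rot: [-2.438, -0.002, -0.359]
force: [0.4, 0.5, -1.5]
width: 0.1
```

apply_moves:
  commands:
    - [[0, -0.09, -0.13, 0, 0, 0], [0, -0.09, -0.13, 0, 0, 0], [0, -0.09, -0.13, 0, 0, 0], [0, -0.09, -0.13, 0, 0, 0]]

```text
clock: 5.28
eef_pos: [599.3, -76.8, 74.0]
tool_rot: [-2.437, -0.003, -0.358]
force: [0.2, -0.6, -1.6]
width: -0.3
```

```bash
python3 -c "
from h import *
plan([(P(40,83,1),40,1),(P(60,84,1),40,4),(P(80,87,1),40,4)])
grab('side','s2');a=load('s2')['image'][150:270,220:380];cv2.imwrite('pics/s2c.png',cv2.resize(a,None,fx=4,fy=4,interpolation=cv2.INTER_CUBIC)[:,:,::-1])"
```

```text
t 5.28 loc [-20.   68.6  74. ] tilt err [-0.4 -0.2  0. ] F [ 0.2 -0.6 -1.6] q [-0.34  1.06  0.1   1.45  0.61  1.27 -1.01]
[0,0.01,0.14,-0.07,-0.04,0.01], 
--
[0,0.02,-0.18,0,0,0], 
[0,0.02,-0.18,0,0,0], 
[0,0.02,-0.18,0,0,0], 
[0,0.03,-0.18,0,0,0], 
--
[0,0.07,-0.17,0,0,0], 
[0,0.07,-0.17,0,0,0], 
[0,0.07,-0.17,0,0,0], 
[0,0.08,-0.18,0,0,0], 
--
```

View pics/s2c.png

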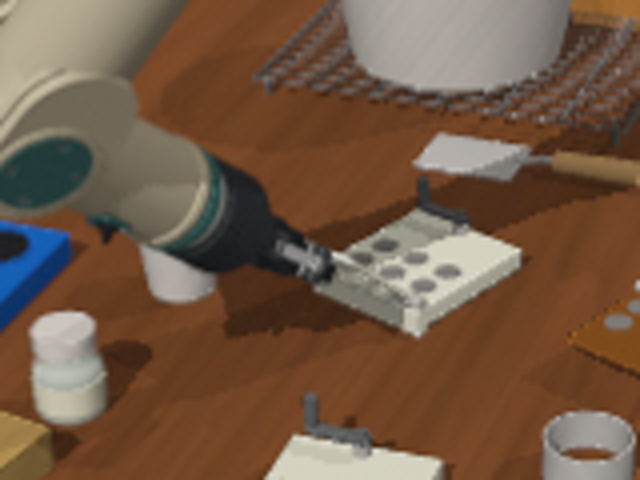

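The leaf is raised to roughly 45°, resting on the fingertips, with a light contact force. I'll carry on along the arc.

apply_moves:
  commands:
    - [[0, 0.03, -0.14, 0, 0, 0], [0, 0.03, -0.15, 0, 0, 0], [0, 0.03, -0.15, 0, 0, 0], [0, 0.06, -0.17, 0, 0, 0], [0, 0.07, -0.17, 0, 0, 0], [0, 0.07, -0.17, 0, 0, 0]]

```text
clock: 5.83
eef_pos: [587.8, -108.7, 98.7]
tool_rot: [-2.434, -0.005, -0.356]
force: [0.2, 1.0, -2.3]
width: -0.2
```

```bash
python3 -c "
from h import *
plan([(P(80,87,1),40,2),(P(100,90,1),40,4),(P(115,92,1),40,3)])"
```

```text
t 5.83 loc [-19.5  34.6  98.7] tilt err [-0.5 -0.2  0.2] F [ 0.2  1.  -2.3] q [-0.31  1.01  0.11  1.52  0.64  1.24 -0.99]
[-0.01,0.07,-0.13,-0.05,-0.02,0.02], 
[0,0.06,-0.12,-0.06,-0.02,0.03], 
--
[0,0.13,-0.14,0,0,0], 
[0,0.13,-0.14,0,0,0], 
[0,0.14,-0.14,0,0,0], 
[0,0.13,-0.14,0,0,0], 
--
[0,0.18,-0.1,0,0,0], 
[0,0.17,-0.09,0,0,0], 
[0,0.18,-0.1,0,0,0], 
--
```

apply_moves:
  commands:
    - [[0, 0.07, -0.13, -0.05, 0, 0], [0, 0.07, -0.13, -0.05, 0, 0], [0, 0.13, -0.14, 0, 0, 0], [0, 0.13, -0.14, 0, 0, 0], [0, 0.13, -0.14, 0, 0, 0], [0, 0.13, -0.14, 0, 0, 0]]

```text
clock: 6.33
eef_pos: [571.4, -152.3, 108.0]
tool_rot: [-2.444, -0.005, -0.357]
force: [0.8, 1.3, -1.3]
width: -0.0
```

```bash
python3 -c "
from h import *
plan([(P(100,90,1),40,1),(P(115,92,1),40,3),(P(130,94,1),40,3)])
grab('side','s3');a=load('s3')['image'][150:270,220:380];cv2.imwrite('pics/s3c.png',cv2.resize(a,None,fx=4,fy=4,interpolation=cv2.INTER_CUBIC)[:,:,::-1])"
```

```text
t 6.33 loc [-19.6 -11.9 108. ] tilt err [ 0.  -0.2  0.2] F [ 0.8  1.3 -1.3] q [-0.27  0.98  0.13  1.59  0.68  1.18 -0.99]
[-0.01,-0.08,0.11,0.01,-0.04,0.04], 
--
[0,0.18,-0.09,0,0,0], 
[0,0.17,-0.1,0,0,0], 
[0,0.18,-0.09,0,0,0], 
--
[0,0.2,-0.05,0,0,0], 
[0,0.19,-0.05,0,0,0], 
[0,0.2,-0.04,0,0,0], 
--
```

View pics/s3c.png

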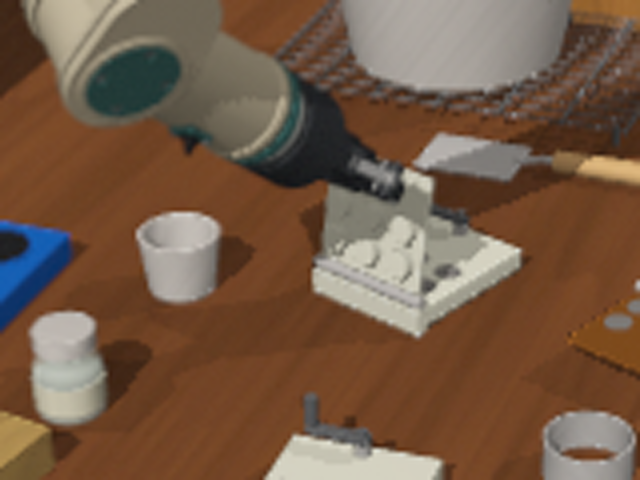

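The leaf is just past upright with the fingertips on its outer face near the free edge. Next I'll ease it down.

apply_moves:
  commands:
    - [[0, 0.16, -0.05, 0, 0, 0], [0, 0.16, -0.05, 0, 0, 0], [0, 0.16, -0.05, 0, 0, 0], [0, 0.18, -0.04, 0, 0, 0], [0, 0.18, -0.04, 0, 0, 0]]

```text
clock: 6.8
eef_pos: [558.6, -186.8, 93.9]
tool_rot: [-2.446, -0.006, -0.359]
force: [0.2, 1.2, 0.2]
width: 0.1
```

```bash
python3 -c "
from h import *
plan([(P(130,94,1),40,2),(P(140,73.5,0),40,2),(P(150,75,0),40,2),(P(165,78,0),40,4),(P(178,80,0),40,4)])"
```

```text
t 6.80 loc [-19.5 -48.8  93.9] tilt err [ 0.2 -0.3  0.1] F [0.2 1.2 0.2] q [-0.23  0.99  0.15  1.64  0.72  1.11 -1.  ]
[-0.01,0.05,0,0.02,-0.03,0.01], 
[0,0.06,0.01,0.01,-0.03,0.02], 
--
[0,0.16,-0.01,0,0,0], 
[0,0.16,-0.01,0,0,0], 
--
[0,0.16,0.02,0,0,0], 
[0,0.16,0.02,0,0,0], 
--
[0,0.12,0.04,0,0,0], 
[0,0.12,0.04,0,0,0], 
[0,0.12,0.04,0,0,0], 
[0,0.12,0.03,0,0,0], 
--
[0,0.09,0.06,0,0,0], 
[0,0.1,0.06,0,0,0], 
[0,0.09,0.07,0,0,0], 
[0,0.1,0.06,0,0,0], 
--
```

apply_moves:
  commands:
    - [[0, 0.12, 0, 0, 0, 0], [0, 0.14, 0, 0, 0, 0], [0, 0.15, 0, 0, 0, 0], [0, 0.15, 0.02, 0, 0, 0], [0, 0.14, 0.02, 0, 0, 0], [0, 0.12, 0.04, 0, 0, 0], [0, 0.12, 0.04, 0, 0, 0]]

```text
clock: 7.38
eef_pos: [548.3, -214.7, 62.9]
tool_rot: [-2.447, -0.005, -0.359]
force: [0.4, 0.7, 0.3]
width: 0.3
```

```bash
python3 -c "
from h import *
plan([(P(165,78,0),40,2),(P(178,80,0),40,5)])"
```

```text
t 7.38 loc [-19.5 -78.5  62.9] tilt err [ 0.2 -0.3  0.1] F [0.4 0.7 0.3] q [-0.2   1.03  0.17  1.68  0.75  1.03 -1.04]
[-0.01,0.08,0.03,0.02,-0.03,0.01], 
[0,0.09,0.04,0.03,-0.03,0.01], 
--
[0,0.07,0.05,0,0,0], 
[0,0.08,0.05,0,0,0], 
[0,0.07,0.05,0,0,0], 
[0,0.08,0.05,0,0,0], 
[0,0.07,0.05,0,0,0], 
--
```

apply_moves:
  commands:
    - [[0, 0.08, 0.04, 0, 0, 0], [0, 0.08, 0.04, 0, 0, 0], [0, 0.07, 0.05, 0, 0, 0], [0, 0.07, 0.05, 0, 0, 0], [0, 0.06, 0.06, 0, 0, 0]]

```text
clock: 7.8
eef_pos: [546.0, -220.7, 44.5]
tool_rot: [-2.449, -0.005, -0.359]
force: [-0.6, -0.1, 0.5]
width: 0.1
```

apply_moves:
  commands:
    - [[0, 0.06, 0.06, 0, 0, 0], [0, 0.05, 0.06, 0, 0, 0]]

```text
clock: 7.97
eef_pos: [545.7, -221.4, 37.6]
tool_rot: [-2.45, -0.005, -0.36]
force: [-0.3, -1.4, 1.2]
width: 0.5
```

```bash
python3 -c "
from h import *
plan([(P(180,80,0),40,1)])"
```

```text
t 7.97 loc [-19.6 -85.6  37.6] tilt err [ 0.4 -0.3  0.1] F [-0.3 -1.4  1.2] q [-0.2   1.07  0.18  1.68  0.76  1.   -1.06]
[-0.01,0.05,0,0.07,-0.06,0.01], 
--
```

Now small downward presses until the force rises.

apply_moves:
  commands:
    - [[0, 0.04, 0.05, 0, 0, 0], [0, 0.04, 0.05, 0, 0, 0]]

```text
clock: 8.13
eef_pos: [545.7, -221.8, 33.8]
tool_rot: [-2.454, -0.005, -0.36]
force: [-0.7, 9.9, 22.1]
width: 0.1
```

apply_moves:
  commands:
    - [[0, 0.04, 0.05, 0, 0, 0]]

```text
clock: 8.22
eef_pos: [545.8, -221.8, 33.9]
tool_rot: [-2.458, -0.006, -0.361]
force: [-1.0, 10.0, 20.5]
width: -0.0
```

apply_moves:
  commands:
    - [[0, 0.02, 0.02, 0, 0, 0], [0, 0.02, 0.02, 0, 0, 0], [0, 0.02, 0.02, 0, 0, 0]]

```text
clock: 8.47
eef_pos: [545.7, -221.5, 34.5]
tool_rot: [-2.464, -0.007, -0.361]
force: [-0.8, 3.7, 6.8]
width: 0.2
```

apply_moves:
  commands:
    - [[0, -0.1, -0.12, 0, 0, 0], [0, -0.3, -0.3, 0, 0, 0], [0, -0.5, -0.5, 0, 0, 0], [0, -0.5, -0.5, 0, 0, 0], [0, -0.4, -0.4, 0, 0, 0]]

```text
clock: 8.88
eef_pos: [546.1, -210.6, 134.4]
tool_rot: [-2.465, 0.003, -0.361]
force: [0.5, 0.0, 0.4]
width: 0.2
```

```bash
python3 -c "
from h import *
piv=np.array([0,-112]);f=.057
pk=piv+38*np.array([np.cos(f),np.sin(f)]);print('peg',pk,loc([591.3,-264.3,60]))
plan([((50,-140,120),90,10)])
g=grab('side','s4')['image'];g=g[170:260,270:390];t=grab('top','t4')['image'][165:270,300:435]
cv2.imwrite('pics/c4.png',np.hstack([cv2.resize(g,(400,300),interpolation=cv2.INTER_CUBIC),cv2.resize(t,(386,300),interpolation=cv2.INTER_CUBIC)])[:,:,::-1])"
```

```text
peg [  37.93828571 -109.8351727 ] [  38.11301159 -109.91077448   60.        ]
t 8.88 loc [-23.1 -75.4 134.4] tilt err [51.2 -0.1 -0.2] F [0.5 0.  0.4] q [-0.21  0.92  0.17  1.68  0.73  1.13 -0.96]
[0.18,0.15,-0.07,1.02,0,0], BIG
[0.18,0.14,-0.09,1.03,0,-0.01], BIG
[0.18,0.13,-0.1,1.02,0,0], BIG
[0.18,0.12,-0.11,1.03,0,-0.01], BIG
[0.19,0.11,-0.12,1.02,0,0], BIG
[0.18,0.1,-0.13,1.03,0,0], BIG
[0.19,0.09,-0.14,1.02,-0.01,-0.01], BIG
[0.18,0.08,-0.14,1.03,-0.01,0], BIG
[0.19,0.07,-0.15,1.02,0,-0.01], BIG
[0.18,0.05,-0.16,1.03,-0.01,0], BIG
--
```

View pics/c4.png

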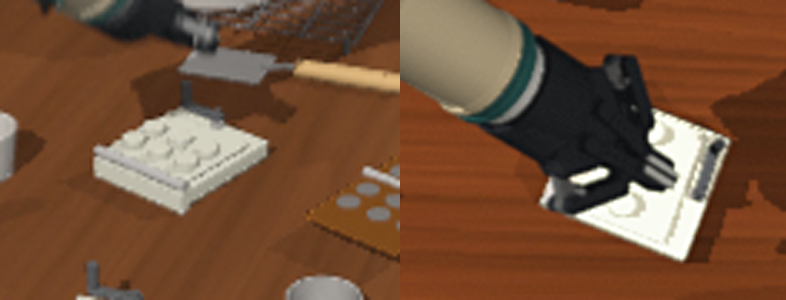

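The leaf lies flat with bosses up and the catch has not moved. Next I'll turn the tool upright behind the peg.

apply_moves:
  commands:
    - [[0.18, 0.1, -0.1, 1, 0, 0], [0.18, 0.1, -0.12, 1, 0, 0], [0.18, 0.08, -0.12, 1, 0, 0], [0.18, 0.08, -0.13, 1, 0, 0], [0.18, 0.08, -0.14, 1, 0, 0], [0.18, 0.08, -0.14, 1, 0, 0], [0.18, 0.08, -0.15, 1, 0, 0], [0.18, 0.08, -0.16, 1, 0, 0]]

```text
clock: 9.65
eef_pos: [591.1, -266.2, 130.4]
tool_rot: [-1.728, -0.003, -0.338]
force: [0.3, -0.2, -0.6]
width: -0.4
```

apply_moves:
  commands:
    - [[0.18, 0, -0.17, 1, 0, 0], [0.1, 0, -0.17, 1, 0, 0], [0, 0, 0, 0, 0, 0]]

```text
clock: 9.9
eef_pos: [594.3, -294.7, 131.6]
tool_rot: [-1.547, -0.006, -0.352]
force: [-1.2, -2.6, 0.1]
width: -0.3
```

```bash
python3 -c "
from h import *
plan([((42,-145,100),90,4),((42,-145,45),90,4)])"
```

```text
t 9.90 loc [  51.6 -137.3  131.6] tilt err [-1.4  0.3  0.3] F [-1.2 -2.6  0.1] q [ 0.62  0.77 -0.33  1.56  0.27  0.84 -0.15]
[-0.06,0.2,-0.05,-0.07,0.02,0.02], 
[-0.06,0.19,-0.05,-0.07,0.01,0.02], 
[-0.06,0.2,-0.05,-0.07,0.02,0.01], 
[-0.06,0.2,-0.05,-0.06,0.01,0.02], 
--
[0,0.34,0,0,0,0], 
[0,0.34,0,0,0,0], 
[0,0.35,0,0,0,0], 
[0,0.34,0,0,0,0], 
--
```

apply_moves:
  commands:
    - [[-0.06, 0.2, -0.05, -0.07, 0.02, 0.02], [-0.06, 0.2, -0.05, -0.07, 0.02, 0.02], [-0.06, 0.2, -0.05, -0.07, 0.02, 0.02], [-0.06, 0.2, -0.05, -0.07, 0.02, 0.02], [0, 0.3, 0, 0, 0, 0], [0, 0.3, 0, 0, 0, 0], [0, 0.3, 0, 0, 0, 0], [0, 0.3, 0, 0, 0, 0]]

```text
clock: 10.57
eef_pos: [580.6, -294.9, 42.1]
tool_rot: [-1.576, 0.005, -0.355]
force: [0.7, 0.4, 0.4]
width: 0.2
```

```bash
python3 -c "
from h import *
plan([((42,-145,45),90,1),((40,-126,45),90,4),((43,-107,45),90,4),((35,-86,45),90,4),((19,-74,45),90,4)])"
```

```text
t 10.57 loc [  38.7 -142.3   42.1] tilt err [ 0.3  0.1 -0.3] F [0.7 0.4 0.4] q [ 0.58  0.88 -0.26  1.64  0.33  0.68 -0.21]
[0.08,-0.07,-0.07,0.06,0.02,-0.06], 
--
[-0.01,0,0.12,0,0,0], 
[-0.01,0,0.12,0,0,0], 
[-0.01,0,0.12,0,0,0], 
[-0.02,0,0.12,0,0,0], 
--
[0.02,0,0.12,0,0,0], 
[0.02,0,0.12,0,0,0], 
[0.02,0,0.12,0,0,0], 
[0.02,0,0.11,0,0,0], 
--
[-0.05,0,0.13,0,0,0], 
[-0.05,0,0.13,0,0,0], 
[-0.05,0,0.13,0,0,0], 
[-0.05,0,0.14,0,0,0], 
--
[-0.1,0,0.07,0,0,0], 
[-0.1,0,0.08,0,0,0], 
[-0.1,0,0.07,0,0,0], 
[-0.1,0,0.08,0,0,0], 
--
```

apply_moves:
  commands:
    - [[0, -0.05, 0.1, 0, 0, 0], [0.02, -0.02, 0.1, 0, 0, 0], [0.02, 0, 0.1, 0, 0, 0], [0.02, 0, 0.1, 0, 0, 0], [0.02, 0, 0.12, 0, 0, 0], [0.02, 0, 0.12, 0, 0, 0], [0.02, 0, 0.12, 0, 0, 0], [0.02, 0, 0.12, 0, 0, 0]]

```text
clock: 11.23
eef_pos: [597.7, -260.7, 41.9]
tool_rot: [-1.577, 0.01, -0.355]
force: [0.0, -0.9, 0.5]
width: -0.1
```

```bash
python3 -c "
from h import *
plan([((43,-105,44),90,1),((35,-86,44),90,5),((19,-74,44),90,5)])"
```

```text
t 11.23 loc [  42.9 -104.3   41.9] tilt err [ 0.4  0.1 -0.6] F [ 0.  -0.9  0.5] q [ 0.51  0.88 -0.26  1.63  0.32  0.69 -0.26]
[0,-0.05,-0.02,0.08,0.03,-0.12], 
--
[-0.04,0,0.1,0,0,0], 
[-0.04,0,0.09,0,0,0], 
[-0.04,0,0.1,0,0,0], 
[-0.04,0,0.09,0,0,0], 
[-0.04,0,0.1,0,0,0], 
--
[-0.08,0,0.06,0,0,0], 
[-0.08,0,0.06,0,0,0], 
[-0.08,0,0.06,0,0,0], 
[-0.08,0,0.06,0,0,0], 
[-0.08,0,0.06,0,0,0], 
--
```

apply_moves:
  commands:
    - [[-0.04, -0.04, 0.1, 0, 0, 0], [-0.04, -0.03, 0.1, 0, 0, 0], [-0.04, -0.02, 0.1, 0, 0, 0], [-0.04, -0.02, 0.1, 0, 0, 0], [-0.04, -0.01, 0.1, 0, 0, 0]]

```text
clock: 11.65
eef_pos: [598.8, -237.5, 48.0]
tool_rot: [-1.578, 0.007, -0.355]
force: [0.3, -1.0, 0.7]
width: -0.1
```

apply_moves:
  commands:
    - [[-0.08, -0.01, 0.06, 0, 0, 0], [-0.08, -0.01, 0.06, 0, 0, 0], [-0.08, -0.01, 0.06, 0, 0, 0]]

```text
clock: 11.9
eef_pos: [593.8, -225.1, 50.1]
tool_rot: [-1.576, 0.004, -0.354]
force: [0.6, 0.4, -0.3]
width: 0.3
```

```bash
python3 -c "
from h import *
plan([((19,-74,44),90,3)])
t=grab('top','t5')['image'][165:270,300:435];g=grab('side','s5')['image'][170:260,270:390]
cv2.imwrite('pics/c5.png',np.hstack([cv2.resize(g,(400,300),interpolation=cv2.INTER_CUBIC),cv2.resize(t,(386,300),interpolation=cv2.INTER_CUBIC)])[:,:,::-1])"
```

```text
t 11.90 loc [ 26.8 -72.4  50.1] tilt err [ 0.3  0.2 -0.2] F [ 0.6  0.4 -0.3] q [ 0.47  0.85 -0.25  1.68  0.32  0.66 -0.31]
[-0.06,0.05,-0.01,0.02,0.01,-0.01], 
[-0.07,0.05,-0.02,0.02,0.01,-0.02], 
[-0.06,0.05,-0.01,0.02,0.02,-0.01], 
--
```

View pics/c5.png

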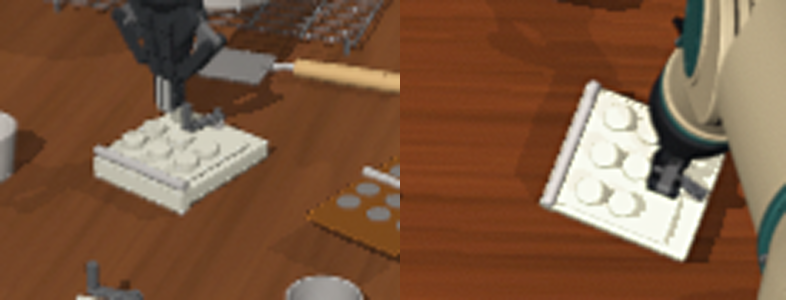

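The catch is turned most of the way, with the finger on the peg's +x side. I'll keep pushing toward −x to the stop.

apply_moves:
  commands:
    - [[-0.08, 0.05, -0.02, 0, 0, 0], [-0.08, 0.05, -0.02, 0, 0, 0], [-0.08, 0.02, 0, 0, 0, 0]]

```text
clock: 12.25
eef_pos: [586.0, -222.8, 45.9]
tool_rot: [-1.574, -0.001, -0.353]
force: [6.2, -3.4, 2.3]
width: -0.0
```

apply_moves:
  commands:
    - [[-0.08, 0, 0, 0, 0, 0], [-0.06, 0, 0, 0, 0, 0]]

```text
clock: 12.42
eef_pos: [586.2, -223.0, 46.9]
tool_rot: [-1.572, -0.014, -0.353]
force: [5.6, -2.1, -4.2]
width: 0.0
```

```bash
python3 -c "
from h import *
plan([((12,-74,46),90,3)])"
```

```text
t 12.42 loc [ 18.9 -73.   46.9] tilt err [0.1 0.2 0.8] F [ 5.6 -2.1 -4.2] q [ 0.47  0.84 -0.25  1.73  0.33  0.6  -0.32]
[-0.06,0.01,-0.01,0.01,0.01,0.05], 
[-0.06,0.01,-0.01,0,0.02,0.06], 
[-0.05,0,0,0.01,0.01,0.05], 
--
```

The finger stopped at lx ≈ 19 with about 6 N, which is where the stop was predicted. I'll press a little more, then retreat.

apply_moves:
  commands:
    - [[-0.12, 0, 0, 0, 0, 0], [-0.12, 0, 0, 0, 0, 0], [-0.1, 0, 0, 0, 0, 0]]

```text
clock: 12.67
eef_pos: [586.0, -223.0, 48.1]
tool_rot: [-1.568, -0.043, -0.355]
force: [7.4, -2.7, -5.2]
width: 0.1
```

apply_moves:
  commands:
    - [[0.15, -0.03, 0, 0, 0, 0], [0.3, -0.1, 0, 0, 0, 0], [0.1, -0.5, 0, 0, 0, 0], [0, -0.9, -0.5, 0, 0, 0], [0, -0.9, -0.9, 0, 0, 0], [0, -0.5, -0.9, 0, 0, 0], [0, 0, -0.9, 0, 0, 0], [0, 0, -0.9, 0, 0, 0]]

```text
clock: 13.33
eef_pos: [546.1, -372.9, 164.3]
tool_rot: [-1.561, -0.029, -0.336]
force: [0.7, -0.5, -0.7]
width: 0.2
```

```bash
python3 -c "
from h import *
s=readout.read_state();print(s['clock'],s['eef_pos'],s['force'])
t=grab('top','t6')['image'];g=grab('side','s6')['image']
for n,d,im in(('t',load('top0')['image'],t),('s',load('side0')['image'],g)): pass
cv2.imwrite('pics/c6.png',np.vstack([np.hstack([cv2.resize(g[170:260,270:390],(400,300),interpolation=cv2.INTER_CUBIC),cv2.resize(t[165:270,300:435],(386,300),interpolation=cv2.INTER_CUBIC)]),cv2.resize(t[100:300,100:624],(786,300))])[:,:,::-1])"
```

```text
13.3333 [ 546.08418968 -372.92547181  164.30886386] [ 0.6683359  -0.51951621 -0.72014609]
```

View pics/c6.png

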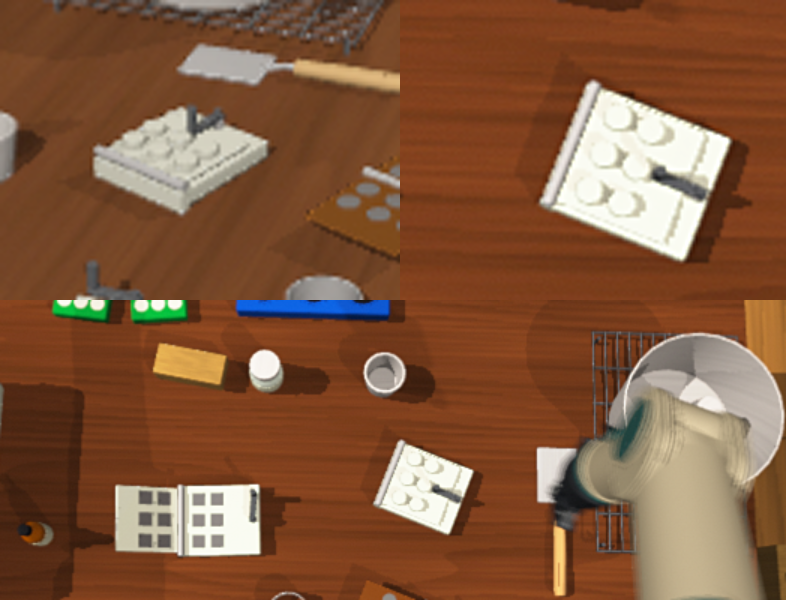

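The leaf is flat and the catch lies across it; the other things look unmoved. I'll check the catch angle numerically and check for displacement.

```bash
python3 -c "
from h import *
t=load('t6');s=load('s6');T=lambda x,y:(300+(x-400)/386*135-.3,165+y/300*105-.3);S=lambda x,y:(270+x*.3-.3,170+y*.3-.3)
pk=loc(onz(t,T(657,178),60));pv=loc(onz(t,T(703,192),37));print(pk,pv)
X,e=tri([ray(t,T(657,178)),ray(s,S(192,109))]);print('tri',loc(X),e, 'expected peg px at stop',proj(t,W((0,-74,60))),T(657,178),proj(s,W((0,-74,60))),S(192,109))
a=np.arctan2(pk[1]+112,pk[0]);print('catch',a)
for n in('top0','t6'),('side0','s6'):
  d=cv2.absdiff(load(n[0])['image'],load(n[1])['image']).max(2); 
  for nm,l in (('jar',(690+0,0)),): pass
  boxes={'top0':dict(jar=(260,290,130,165),cup=(338,375,130,170),carton=(198,255,125,162),essence=(108,140,240,270),cutter=(273,311,290,327),square=(172,278,218,275)),'side0':dict(jar=(222,252,225,260),cup=(250,280,200,228),carton=(190,238,250,288),cutter=(350,384,250,276),essence=(258,284,318,348),square=(262,335,250,300),spatula=(320,395,180,200))}[n[0]]
  print({k:int((d[v[2]:v[3],v[0]:v[1]]>50).sum()) for k,v in boxes.items()})
"
```

```text
[ -6.86874986 -73.57628513  60.        ] [   1.20150492 -115.04473389   37.        ]
tri [ -4.80742665 -72.45575743  58.47295501] [np.float64(2.141004231693153), np.float64(2.1410042316932394)] expected peg px at stop [390.80697842 224.33432729] (389.5834196891192, 227.0) [327.12256843 201.41612295] (327.3, 202.39999999999998)
catch 1.747691113534497
{'jar': 0, 'cup': 0, 'carton': 0, 'essence': 0, 'cutter': 0, 'square': 0}
{'jar': 0, 'cup': 4, 'carton': 0, 'cutter': 0, 'essence': 0, 'square': 0, 'spatula': 3}
```

apply_moves:
  commands:
    - [[0, 0, 0, 0, 0, 0], [0, 0, 0, 0, 0, 0], [0, 0, 0, 0, 0, 0]]

```text
clock: 13.68
eef_pos: [538.7, -382.2, 161.9]
tool_rot: [-1.567, -0.022, -0.353]
force: [-0.0, 0.3, 0.1]
width: 0.3
```

```bash
python3 -c "
from h import *
s=readout.read_state();print(s['clock'],s['force'],abs(s['qd']).max());print(finish_job())"
```

```text
13.6833 [-0.04759501  0.33405645  0.05041927] 0.00911495871145968
the job is handed in; nothing more can be done
None
```

I closed the round mould's leaf with the shut fingertips and then pushed its catch round by the peg to its stop. I handed the job in at 13.7 s; no verdict was reported.

- **Leaf:** it bottomed out on the base at about 22 N, and the pictures show it lying flat. I never measured its closed angle directly.
- **Catch:** the peg stopped within about 1 mm of where I predicted, pushing back with about 6–7 N. The final image gives about 1.75 rad. That is beyond the 1.57 stop, so I put it down to a few mm of error in my reading. The two camera rays to the peg top each missed the fitted point by 2.1 mm.
- **Other things:** comparing before and after, the jar, carton, cutter, essence bottle and square mould show no changed pixels. The cup shows 4 and the spatula 3, which is negligible. The spatula could be compared only in the side view.
- **Robot:** clear of everything and at rest, with about 0.3 N on the tool.

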